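# Make up two cabinet hardware kits

## Task

Make up the two cabinet kits. In the blue tray lay the white edging roll flat in the open bay and press the black cabinet leg down into the spring clip until it snaps fully home; in the yellow tray lay the oak edging roll flat in the wide end bay and stand the red screw box and the brass knob upright in the two narrow bays, one in each, whichever way round. Leave the black edging roll where it lies.

Things in the scene. Friction and masses are not known exactly. Their poses are not given: they have to be found in the camera images.
- roll_white: loose roll of white edging band on a cardboard core, lying flat: a ring, outer diameter 60 mm (nearly round, 59 to 60), hole 31 mm, height 30 mm, 70 g; origin at the centre of its underside, z up
- roll_oak: loose roll of brown oak-coloured edging band on a cardboard core, lying flat: a ring, outer diameter 60 mm (nearly round, 59 to 60), hole 31 mm, height 30 mm, 70 g; origin at the centre of its underside, z up
- roll_black: loose roll of black edging band on a cardboard core, lying flat: a ring, outer diameter 60 mm (nearly round, 59 to 60), hole 31 mm, height 30 mm, 70 g; origin at the centre of its underside, z up; not part of either kit, to be left where it lies
- leg: loose plastic cabinet leg lying down: round black tube 24 mm in diameter between two square end blocks (24 x 24 mm, 10 mm long, one black, one grey) that keep it from rolling; 130 mm long in all, 90 g; origin at its middle on the tube's axis (12 mm above the surface it lies on), x along the tube (either end may go either way in the clip)
- screw_box: loose closed red plastic box of screws with a paper label on top, 46 x 46 mm, 34 mm high, 160 g; origin at the centre of its underside, x and y along its sides, z up
- knob: loose brass furniture knob standing on its foot: foot 30 mm in diameter and 5 mm high, neck 18 mm in diameter, head 38 mm in diameter from 13 to 34 mm above the underside, 90 g; origin at the centre of its underside, z up
- tray_blue: blue kit tray, fixed to the table: 240 mm (its x) by 150 mm (its y), floor 4 mm thick, walls and one divider 4 mm thick, tops 14 mm above the table; origin at the centre of its underside (table height), z up. The open bay for the roll runs from x = -116 to -24 mm (middle x = -70, y = 0); the other, larger bay holds the spring clip
- tray_yellow: yellow kit tray, fixed to the table, of the same outer size, floor and wall height as the blue one; two 4 mm dividers make three bays along its x: wide end bay x = -116 to -32 mm (middle -74), narrow middle bay -28 to +42 mm (middle +7), narrow end bay +46 to +116 mm (middle +81), all with their middle at y = 0 and y from -71 to +71; origin at the centre of its underside, z up
- clip: steel spring clip in the blue tray (tray x = +48, y = 0 mm): two pairs of sprung jaws 12 mm wide, 36 mm either side of its middle, finger room between. Origin: middle of a seated leg's axis, 26 mm above the table; x along the leg (tray's y). Jaws reach 20 mm above it, 28 mm sideways. A leg laid on them rests 19 mm high; pressed down with 10 to 15 N it snaps to within 1 mm of the origin's height
There are look-alikes about, which are no part of the job. What is shaped like the roll_oak but purple or turquoise is not meant.

How it is judged:
By the outcome, as a careful person would: the job done as asked, in the order asked, and still so for the second after the job is handed in, with the robot touching nothing.
It also fails if it takes over 128 s, if anything falls off the work surface, if the arm or the gripper's body presses on something with over 40 N, if the wrist force passes 120 N, or if a joint passes its speed limit or range.

## Robot

A 6-joint arm with a two-finger parallel gripper is mounted at the origin on the work surface. World frame = base frame: x ahead of the robot, y to its left, z up, the work surface at z = 0. Lengths are in m, angles in rad, forces in N, time in s.
With the tool pointing down it reaches from about 0.35 to 0.775 m from the base axis. Payload 7.3 kg.
Tool frame: the origin (TCP) lies midway between the tips of the shut fingers; the grasp point (between the pads) lies 19 mm behind it (robot.tcp_to_grasp is the distance from the TCP to the grasp point, in m); z points along the fingers, y is the line along which they close (so a half turn about z gives the same grasp; the last joint's range is limited). The gripper opens to 92 mm and grips with 3 to 60 N. Pads are 19 mm wide; open, the fingers measure 130 mm over their backs; the gripper's body (75 mm by 190 mm) begins 47 mm behind the grasp point.
Start: joints at [-1.428, 0.342, 1.524, -0, 1.275, -0.146], TCP at [0.15, -0.503, 0.227] pointing down, gripper open.
Joint ranges: [-2.53, 2.53], [-0.77, 2.02], [0.04, 2.7], [-1, 4.14], [0.28, 2.66], [-3.11, 3.11]. Speed limits (rad/s): [2.57, 2.57, 3.14, 3.14, 3.14, 3.14].

## Interface

Orientations are given as [roll, pitch, yaw] about the fixed x, y, z axes, in that order (R = Rz(yaw) Ry(pitch) Rx(roll)).
In Python, from cell import readout, cams, ticket, robot gives the robot as it stands. The module is installed in compiled form; this text tells all that it offers.
- The arm moves only by the tool jog_arm, never from a script. Its argument "plan" is a list of rows, each a list of 5 numbers: the shift along the world's x, y, z each as a share of 0.08 m, from -1 to 1, then the turn about the world's z as a share of 90 degrees, from -1 to 1, then the opening, from -1 (shut) to 1 (fully open). A call has 1 to 12 rows; each row is the pose to reach, as a shift and turn from the pose commanded when the call began; what a row does not reach only later rows make up. A row lasts 1/10 s, in which the tool goes at most 50 mm and 8.59 degrees, less where a joint would pass 70% of its speed; a pose out of reach is approached as far as the arm can. A call with a number of a shift or a turn outside -1 to 1 is refused whole. A call with a gripper value outside its range is refused whole. The fingers move at their own pace and stop on an object; "squeeze" is the grip in N (left out, the last holds). Time passes only in rows, so rows that repeat a pose let the fingers close. It gives the time, the measured TCP pose, the force, the opening and the grip force at its end, in the units of the state.
- readout.observe(): the state, without advancing time (a new reading comes with each control period).
- cams.read_camera(name): name is "side" or "top"; returns the picture (420x560x3 uint8, blue, green, red); there is no depth.
- cams.calibration(name): a dict with "K" (3x3 intrinsics, pixels), "k1" (the pictures are not rectified: a ray, as slopes to the right and down, at radius r is drawn at 1 + k1 r^2 times it, then the intrinsics apply), "world_from_camera" (4x4, takes a point from camera to world coordinates). Camera axes: x right, y down, z forward; pixel columns grow to the right and rows downward; lengths in m; the calibration is good to about 2 mm. A picture is of the moment at which its call begins. calibration takes no time and is no camera call.
- ticket.hand_in(): hands the job in; it is judged then, once.
The state is a dict: "time": time; "qpos": joint angles; "qvel": joint speeds; "joint_efforts": joint torques, N m; "tool_pos": TCP position; "tool_rot": TCP orientation; "contact_force": force on the tool from outside, world axes, zero at the start; "torque": the same for the moment, N m; "opening": finger opening in m; "grip_force": force on a finger pad.
Only numpy, scipy, OpenCV 4.12 (cv2) and the standard library are available. Lean on these libraries where they do the work, as an engineer would, in place of code of your own. Each camera call takes 0.05 s, during which the arm holds its last target. There are 200 camera calls.

## Working session

There is one attempt and no reset: what is moved stays moved. The work goes in short steps, Python scripts to look and compute and a tool call to move; the robot and the scene stay as the last step left them, time stands still between calls to the robot, and variables do not carry over. Pictures are saved under pics/ and viewed, at most 14 in all, crops included, and the job is handed in when it is done.

Besides the shell and the picture viewer there is one more tool, called after ">>>" by a JSON object that holds its "fn" and its "kwargs". jog_arm: Moves the arm, as the interface text tells. Shift numbers are shares of 0.08 m and turn numbers shares of 90 degrees, none past 1 either way. Its arguments: {"type":"object","properties":{"plan":{"type":"array"},"squeeze":{"type":"number"}},"required":["plan"]}

```bash
mkdir -p pics
python3 - <<'E'
from cell import readout,cams
import cv2
for n in("top","side"):
    cv2.imwrite(f"pics/{n}0.png",cams.read_camera(n)); c=cams.calibration(n); print(n,c)
print(readout.observe())
E
```

```text
top {'K': array([[389.7189769 ,   0.        , 282.98526195],
       [  0.        , 389.7189769 , 204.58013654],
       [  0.        ,   0.        ,   1.        ]]), 'k1': -0.033716511977890266, 'world_from_camera': array([[ 0.01993992, -0.99856479,  0.04970678,  0.38381453],
       [-0.99977187, -0.02029533, -0.00665577, -0.00505852],
       [ 0.00765503, -0.04956272, -0.99874168,  0.79114117],
       [ 0.        ,  0.        ,  0.        ,  1.        ]])}
side {'K': array([[379.05504815,   0.        , 284.59276972],
       [  0.        , 379.05504815, 203.89291422],
       [  0.        ,   0.        ,   1.        ]]), 'k1': 0.008005715069619385, 'world_from_camera': array([[ 0.99316204, -0.0853121 ,  0.07969322,  0.37839648],
       [-0.11653392, -0.76539447,  0.63292271, -0.52731597],
       [ 0.00700079, -0.63788177, -0.77010249,  0.66135596],
       [ 0.        ,  0.        ,  0.        ,  1.        ]])}
{'time': 0.1, 'qpos': array([-1.42798833e+00,  3.42662742e-01,  1.52486327e+00,  1.14102707e-05,
        1.27537955e+00, -1.46024569e-01]), 'qvel': array([ 0.00089872, -0.00287041, -0.00252415,  0.00054625, -0.00190625,
        0.00064364]), 'joint_efforts': array([ 1.38101546e-03, -4.32003772e+01, -2.44694424e+01,  7.18562817e-02,
        5.26520703e-02, -4.59510420e-05]), 'tool_pos': array([ 0.14950249, -0.50291993,  0.22612974]), 'tool_rot': array([-3.14029531e+00, -2.01831295e-04,  2.88829107e-01]), 'contact_force': array([-0.30118261, -1.17960524, -0.06973617]), 'torque': array([ 0.00425001, -0.00932457, -0.00750714]), 'grip_force': 0.0, 'opening': 0.0918431554698918}
```

View pics/top0.png

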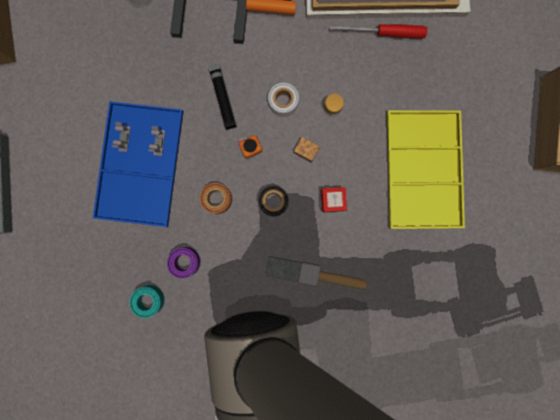

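View pics/side0.png

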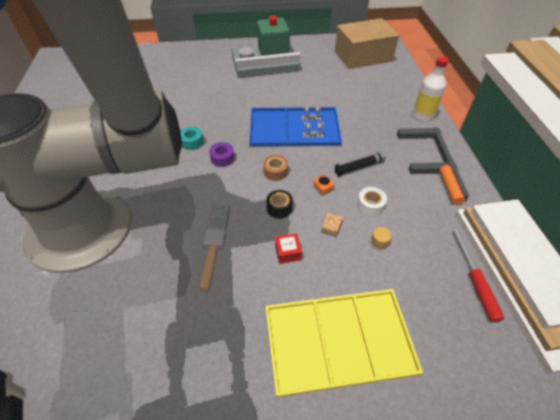

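The top view has world +x up and +y left. White roll is at (283,97), oak roll (216,198), black roll (274,200), leg (223,98), red box (334,199) and knob (334,103). The blue tray is left with its open bay at the bottom, and the yellow tray is right with its wide bay at the bottom. The orange box, wood block and screwdriver are decoys.

```bash
cat > h.py <<'E'
from cell import readout,cams
import cv2,numpy as np
def pt(n,uv,z):
    c=cams.calibration(n);d=np.array([c["k1"],0,0,0,0.])
    uv=np.array(uv,float).reshape(-1,1,2)
    p=cv2.undistortPoints(uv,c["K"],np.array([c["k1"],0,0,0.])).reshape(-1,2)
    T=c["world_from_camera"];r=np.c_[p,np.ones(len(p))]@T[:3,:3].T;o=T[:3,3]
    return (o+r*((z-o[2])/r[:,2])[:,None])[:,:2]
def hsv(im): return cv2.cvtColor(im,cv2.COLOR_BGR2HSV)
def blob(mask,near=None,r=45):
    m=mask.astype(np.uint8)*255
    if near is not None:
        k=np.zeros_like(m);cv2.circle(k,near,r,255,-1);m&=k
    cs,_=cv2.findContours(m,cv2.RETR_EXTERNAL,cv2.CHAIN_APPROX_NONE)
    return max(cs,key=cv2.contourArea)
E
python3 - <<'E'
from h import *
im=cv2.imread("pics/top0.png");si=cv2.imread("pics/side0.png")
def H(i,lo,hi): return cv2.inRange(hsv(i),lo,hi)>0
def rep(name,n,c,z):
    e=cv2.fitEllipse(c); w=pt(n,c.reshape(-1,2),z); r=cv2.minAreaRect((w*1000).astype(np.float32))
    print(name,n,"px",np.round(e[0],1),"A",cv2.contourArea(c),"rect mm",np.round(r[0],1),np.round(r[1],1),round(r[2],1),"ell",np.round(pt(n,e[0],z)*1000,1))
rep("white","top",blob(H(im,(0,0,130),(180,70,255)),(283,97),22),.03)
rep("white","side",blob(H(si,(0,0,150),(180,70,255)),(373,200),22),.025)
rep("oak","top",blob(H(im,(5,90,70),(18,255,255)),(216,198),22),.025)
rep("oak","side",blob(H(si,(5,90,60),(18,255,255)),(276,168),20),.02)
rep("box","top",blob(H(im,(0,150,60),(6,255,255))|H(im,(174,150,60),(180,255,255)),(334,199),22),.034)
rep("box","side",blob(H(si,(0,150,60),(6,255,255))|H(si,(174,150,60),(180,255,255)),(289,247),22),.02)
rep("knob","top",blob(H(im,(10,110,60),(30,255,255)),(334,103),18),.028)
rep("knob","side",blob(H(si,(10,110,60),(30,255,255)),(382,237),16),.025)
rep("leg","top",blob(im.max(2)<60,(223,98),42),.02)
rep("blue","top",blob(H(im,(105,130,50),(125,255,255))),.014)
rep("blue","side",blob(H(si,(105,130,50),(125,255,255))),.014)
rep("yel","top",blob(H(im,(24,130,80),(36,255,255))),.014)
rep("yel","side",blob(H(si,(24,130,80),(36,255,255))),.014)
a=cv2.resize(im[60:240,85:295],None,fx=3.3,fy=3.3,interpolation=cv2.INTER_CUBIC)
cv2.imwrite("pics/c1.png",a)
E
```

```text
white top px [283.1  97.1] A 687.0 rect mm [635.9  -5.9] [59.6 59.9] 46.7 ell [[635.6  -6.2]]
white side px [373. 200.] A 1454.0 rect mm [639.7 -11.8] [129.4  93.7] 65.9 ell [[639.1 -14.8]]
oak top px [215.2 197.8] A 732.5 rect mm [432.3 123. ] [59.2 61.2] 1.2 ell [[432.5 123.5]]
oak side px [275.2 167. ] A 471.0 rect mm [435.4 117.2] [81.  57.9] 83.7 ell [[435.8 116.1]]
box top px [333.6 199.2] A 524.5 rect mm [ 434.3 -108.5] [45.8 47.4] 4.8 ell [[ 434.1 -108.5]]
box side px [287.9 247.6] A 534.0 rect mm [ 438.9 -113.1] [46.7 61.6] 3.7 ell [[ 438.2 -114. ]]
knob top px [333.6 103.2] A 272.5 rect mm [ 625.7 -107.8] [38.6 36.1] 1.4 ell [[ 626.2 -107. ]]
knob side px [381.  237.2] A 263.0 rect mm [ 630. -114.] [49.3 34.5] 74.8 ell [[ 629.  -113.5]]
leg top px [223.7 102.9] A 546.0 rect mm [625.9 113.7] [110.6  23.1] 16.9 ell [[624.6 113.1]]
blue top px [137.6 164. ] A 8651.0 rect mm [500. 284.] [152.1 239.5] 84.5 ell [[498.3 283.9]]
blue side px [288.8 126.8] A 2646.5 rect mm [502.9 272. ] [154.5 235.7] 83.9 ell [[487.6 268.6]]
yel top px [425.3 169.5] A 8532.0 rect mm [ 500.6 -296.7] [238.2 152.5] 1.5 ell [[ 499.4 -296.3]]
yel side px [338.5 342.8] A 12074.5 rect mm [ 504.1 -302.2] [238.5 150.9] 1.6 ell [[ 500.8 -310.1]]
```

View pics/c1.png

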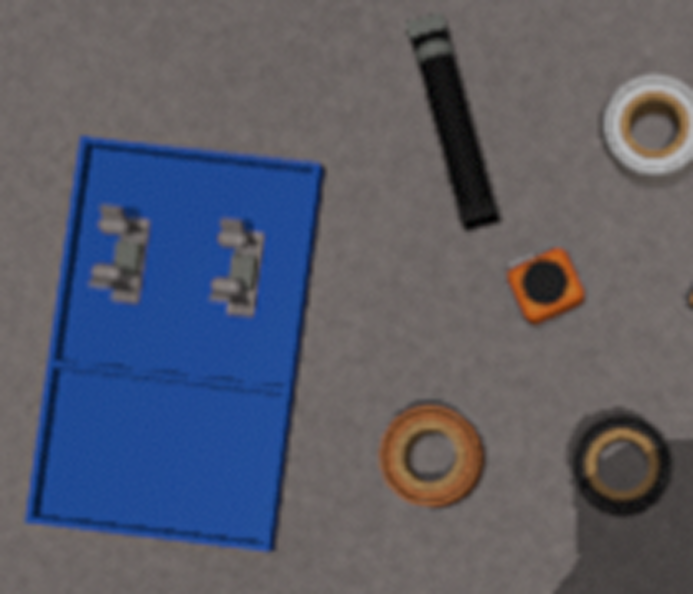

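The crop confirms the leg, with its grey end at crop (428,25) and black end at (481,222). It also shows the two jaw pairs at (121,255) and (240,267), and the tray tilted about -5.5°. Top-view sizes match those given (roll 60, box 46, tray 152x240). I'll move to the white roll.

>>> {"fn": "jog_arm", "kwargs": {"plan": [[0.87,0.888,0,-0.244,1],[0.87,0.888,0,-0.244,1],[0.87,0.888,0,-0.244,1]], "squeeze": 25}}

```text
time: 0.4
tool_pos: [0.2214, -0.4288, 0.2264]
tool_rot: [-3.139, -0.0, -0.097]
contact_force: [-0.3, 0.3, -0.1]
opening: 0.0918
grip_force: 0.0
```

>>> {"fn": "jog_arm", "kwargs": {"plan": [[0.87,0.888,0,0,1],[0.87,0.888,0,0,1]]}}

```text
time: 0.6
tool_pos: [0.2891, -0.3603, 0.2264]
tool_rot: [-3.141, 0.0, -0.097]
contact_force: [1.2, 0.6, -0.2]
opening: 0.0919
grip_force: 0.0
```

>>> {"fn": "jog_arm", "kwargs": {"plan": [[0.87,0.888,0,0,1],[0.87,0.888,0,0,1]]}}

```text
time: 0.8
tool_pos: [0.3592, -0.2885, 0.2266]
tool_rot: [-3.141, 0.0, -0.095]
contact_force: [0.9, -1.7, 0.0]
opening: 0.0922
grip_force: 0.0
```

>>> {"fn": "jog_arm", "kwargs": {"plan": [[0.87,0.888,0,0,1],[0.87,0.888,0,0,1]]}}

```text
time: 1.0
tool_pos: [0.4289, -0.2173, 0.2266]
tool_rot: [-3.142, 0.0, -0.095]
contact_force: [0.5, -1.5, -0.2]
opening: 0.0919
grip_force: 0.0
```

>>> {"fn": "jog_arm", "kwargs": {"plan": [[0.87,0.888,0,0,1],[0.87,0.888,0,0,1]]}}

```text
time: 1.2
tool_pos: [0.4986, -0.1462, 0.2265]
tool_rot: [3.142, 0.0, -0.094]
contact_force: [-0.1, -1.7, -1.5]
opening: 0.0918
grip_force: 0.0
```

>>> {"fn": "jog_arm", "kwargs": {"plan": [[0.87,0.888,0,0,1],[0.87,0.888,0,0,1]]}}

```text
time: 1.4
tool_pos: [0.5681, -0.0752, 0.2264]
tool_rot: [3.141, 0.001, -0.094]
contact_force: [-0.3, -1.0, 0.1]
opening: 0.0919
grip_force: 0.0
```

>>> {"fn": "jog_arm", "kwargs": {"plan": [[0.87,0.888,0,0,1],[0.87,0.888,0,0,1],[0.87,0.888,0,0,1]]}}

```text
time: 1.7
tool_pos: [0.6392, -0.0011, 0.2248]
tool_rot: [-3.14, 0.001, -0.089]
contact_force: [0.4, -0.4, -1.0]
opening: 0.0918
grip_force: 0.0
```

Run:
```python
from h import *
im=cv2.imread("pics/top0.png")
print("clip jaws",pt("top",[(121.7,137.3),(157.7,140.9)],.036))
print("leg ends",pt("top",[(214.7,67.6),(230.8,127.3)],.02))
m=(im.max(2)<60).astype(np.uint8)
c=blob(m>0,(223,98),42).reshape(-1,2); w=pt("top",c,.018)
print(w[:,0].min(),w[:,0].max(),cv2.fitLine((w*1000).astype(np.float32),2,0,.01,.01).ravel())
```

```text
clip jaws [[0.54724753 0.30928717]
 [0.54133885 0.23789504]]
leg ends [[0.69697817 0.13355358]
 [0.57500143 0.09738736]]
0.5718463624798819 0.6805513766672386 [9.5573944e-01 2.9421446e-01 6.2608405e+02 1.1370112e+02]
```

>>> {"fn": "jog_arm", "kwargs": {"plan": [[-0.015,0,-0.9,0,1],[-0.015,0,-0.9,0,1],[-0.015,0,-0.9,0,1]]}}

```text
time: 2.0
tool_pos: [0.6327, -0.006, 0.1504]
tool_rot: [3.142, 0.009, -0.095]
contact_force: [0.5, 0.2, -0.7]
opening: 0.092
grip_force: 0.0
```

>>> {"fn": "jog_arm", "kwargs": {"plan": [[0,0,-0.9,0,1],[0,0,-0.9,0,1],[0,0,-0.9,0,1],[0,0,-0.9,0,1],[0,0,-0.9,0,1]]}}

```text
time: 2.5
tool_pos: [0.6372, -0.0064, 0.0855]
tool_rot: [3.141, -0.005, -0.095]
contact_force: [0.5, -0.2, -0.2]
opening: 0.0917
grip_force: 0.0
```

>>> {"fn": "jog_arm", "kwargs": {"plan": [[0,0,-0.45,0,1],[0,0,-0.88,0,1],[0,0,-0.88,0,1],[0,0,-0.88,0,1],[0,0,-0.88,0,-1],[0,0,-0.88,0,-1],[0,0,-0.88,0,-1],[0,0,-0.88,0,-1],[0,0,-0.88,0,-1],[0,0,-0.88,0,-1]]}}

```text
time: 3.5
tool_pos: [0.6359, -0.0061, 0.013]
tool_rot: [3.141, -0.001, -0.094]
contact_force: [-1.7, 0.1, 5.1]
opening: 0.0603
grip_force: 25.0
```

>>> {"fn": "jog_arm", "kwargs": {"plan": [[0,0,0,0,-1],[0,0,0,0,-1],[0,0,0,0,-1]]}}

```text
time: 3.8
tool_pos: [0.6358, -0.0061, 0.013]
tool_rot: [3.141, -0.001, -0.094]
contact_force: [-1.4, -0.0, 5.8]
opening: 0.0605
grip_force: 25.0
```

>>> {"fn": "jog_arm", "kwargs": {"plan": [[0,0,0.4,0,-1],[0,0,1,0,-1],[0,0,1,0,-1]]}}

```text
time: 4.1
tool_pos: [0.6394, -0.0063, 0.0988]
tool_rot: [3.141, -0.012, -0.094]
contact_force: [0.6, -0.2, -0.4]
opening: 0.0608
grip_force: 25.0
```

>>> {"fn": "jog_arm", "kwargs": {"plan": [[-0.644,0.931,0,0,-1],[-0.644,0.931,0,0,-1],[-0.644,0.931,0,0,-1]]}}

```text
time: 4.4
tool_pos: [0.5806, 0.0722, 0.0917]
tool_rot: [-3.141, 0.004, -0.091]
contact_force: [-0.2, 0.7, -0.8]
opening: 0.0607
grip_force: 25.0
```

>>> {"fn": "jog_arm", "kwargs": {"plan": [[-0.644,0.931,0,0,-1],[-0.644,0.931,0,0,-1],[-0.644,0.931,0,0,-1]]}}

```text
time: 4.7
tool_pos: [0.5296, 0.146, 0.0918]
tool_rot: [-3.141, 0.003, -0.091]
contact_force: [0.3, -0.4, -0.4]
opening: 0.0606
grip_force: 25.0
```

>>> {"fn": "jog_arm", "kwargs": {"plan": [[-0.644,0.931,0,0,-1],[-0.644,0.931,0,0,-1],[-0.644,0.931,0,0,-1]]}}

```text
time: 5.0
tool_pos: [0.4789, 0.2199, 0.092]
tool_rot: [-3.142, 0.002, -0.091]
contact_force: [0.4, -1.1, -0.5]
opening: 0.0604
grip_force: 25.0
```

>>> {"fn": "jog_arm", "kwargs": {"plan": [[-0.644,0.931,0,0,-1],[-0.644,0.931,0,0,-1],[-0.644,0.931,0,0,-1],[-0.644,0.931,0,0,-1],[-0.644,0.931,0,0,-1],[-0.644,0.931,0,0,-1]]}}

```text
time: 5.6
tool_pos: [0.4306, 0.2908, 0.0922]
tool_rot: [3.141, -0.0, -0.096]
contact_force: [0.3, -0.7, -0.4]
opening: 0.0605
grip_force: 25.0
```

>>> {"fn": "jog_arm", "kwargs": {"plan": [[0,0,-0.5,0,-1],[0,0,-0.8,0,-1],[0,0,-0.94,0,-1],[0,0,-0.94,0,-1],[0,0,-0.94,0,-1],[0,0,-0.94,0,0.65],[0,0,-0.94,0,0.65],[0,0,-0.94,0,0.65],[0,0,-0.94,0,0.65]]}}

```text
time: 6.5
tool_pos: [0.4296, 0.292, 0.0174]
tool_rot: [-3.141, -0.0, -0.094]
contact_force: [-0.7, -1.0, 0.2]
opening: 0.0759
grip_force: 0.0
```

>>> {"fn": "jog_arm", "kwargs": {"plan": [[0,0,0.4,0,0.65],[0,0,0.9,0,0.65],[0,0,1,0,0.65]]}}

```text
time: 6.8
tool_pos: [0.4316, 0.2931, 0.1011]
tool_rot: [-3.138, -0.006, -0.094]
contact_force: [0.3, -0.0, 0.5]
opening: 0.076
grip_force: 0.0
```

>>> {"fn": "jog_arm", "kwargs": {"plan": [[0.858,-0.733,0,0.248,0.65],[0.858,-0.733,0,0.248,0.65],[0.858,-0.733,0,0.248,0.65]]}}

```text
time: 7.1
tool_pos: [0.5018, 0.2304, 0.0971]
tool_rot: [3.14, -0.003, 0.297]
contact_force: [0.2, -0.2, 0.1]
opening: 0.0759
grip_force: 0.0
```

>>> {"fn": "jog_arm", "kwargs": {"plan": [[0.858,-0.733,0,0,0.65],[0.858,-0.733,0,0,0.65],[0.858,-0.733,0,0,0.65]]}}

```text
time: 7.4
tool_pos: [0.5701, 0.1713, 0.0967]
tool_rot: [3.14, -0.002, 0.291]
contact_force: [-0.5, 0.8, 0.1]
opening: 0.0754
grip_force: 0.0
```

>>> {"fn": "jog_arm", "kwargs": {"plan": [[0.858,-0.733,0,0,0.65],[0.858,-0.733,0,0,0.65],[0.858,-0.733,-0.5,0,0.65],[0.858,-0.733,-0.5,0,0.65],[0.858,-0.733,-0.5,0,0.65],[0.858,-0.733,-0.5,0,0.65]]}}

```text
time: 8.0
tool_pos: [0.6354, 0.1171, 0.0585]
tool_rot: [3.141, -0.001, 0.296]
contact_force: [0.7, -0.3, -0.1]
opening: 0.0761
grip_force: 0.0
```

Run:
```python
from h import *
a=cams.read_camera("side");cv2.imwrite("pics/s1.png",cv2.resize(a[80:240,220:430],None,fx=3.5,fy=3.5,interpolation=cv2.INTER_CUBIC))
print(readout.observe()["tool_pos"],readout.observe()["tool_rot"])
```

```text
[0.63565775 0.11705996 0.05888272] [ 3.14112574e+00 -2.10932558e-03  2.96338581e-01]
```

View pics/s1.png

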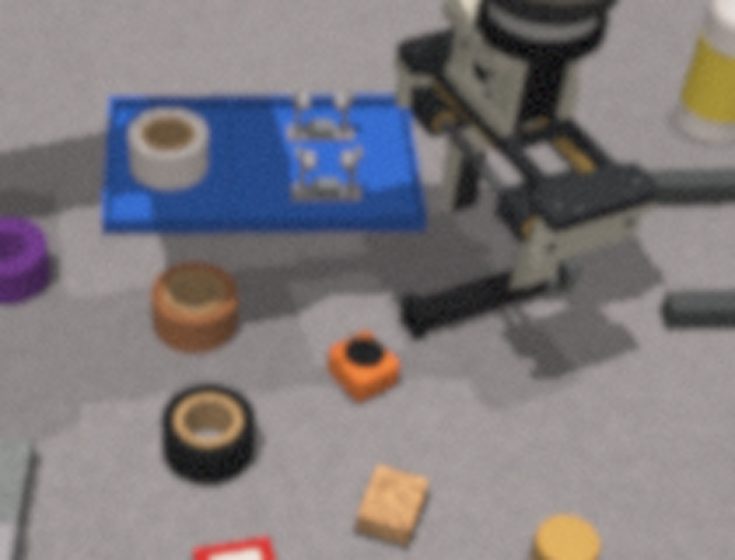

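The white roll lies flat in the open bay (crop about (170,150)), and the open fingers straddle the leg's middle at about (500,290). I'll go down and grip.

>>> {"fn": "jog_arm", "kwargs": {"plan": [[0,0,-0.4,0,0.65],[0,0,-0.68,0,0.65],[0,0,-0.68,0,0.65],[0,0,-0.68,0,0.65],[0,0,-0.68,0,-1],[0,0,-0.68,0,-1],[0,0,-0.68,0,-1],[0,0,-0.68,0,-1],[0,0,-0.68,0,-1],[0,0,-0.68,0,-1],[0,0,-0.68,0,-1],[0,0,-0.68,0,-1]], "squeeze": 50}}

```text
time: 9.25
tool_pos: [0.6354, 0.1159, 0.0027]
tool_rot: [3.141, 0.0, 0.295]
contact_force: [-0.7, -0.8, -0.6]
opening: 0.0228
grip_force: 50.0
```

>>> {"fn": "jog_arm", "kwargs": {"plan": [[0,0,0,0,-1],[0,0,0,0,-1],[0,0,0.4,0,-1],[0,0,1,0,-1],[0,0,1,0,-1]]}}

```text
time: 9.75
tool_pos: [0.6394, 0.1164, 0.0896]
tool_rot: [3.139, -0.012, 0.295]
contact_force: [1.1, 0.1, -0.5]
opening: 0.023
grip_force: 50.0
```

>>> {"fn": "jog_arm", "kwargs": {"plan": [[0,0,0.25,0.75,-1],[0,0,0.25,0.75,-1],[0,0,0.25,0.75,-1],[0,0,0.25,0.75,-1],[0,0,0.25,0.75,-1],[0,0,0.25,0.75,-1],[0,0,0.25,0.75,-1],[0,0,0.25,0.75,-1],[0,0,0.25,0.75,-1],[0,0,0.25,0.75,-1]]}}

```text
time: 10.75
tool_pos: [0.6352, 0.116, 0.1023]
tool_rot: [-3.141, 0.0, 1.47]
contact_force: [0.1, -0.8, -0.7]
opening: 0.0229
grip_force: 50.0
```

>>> {"fn": "jog_arm", "kwargs": {"plan": [[-0.365,0.685,0,0,-1],[-0.365,0.685,0,0,-1]]}}

```text
time: 10.95
tool_pos: [0.6041, 0.1737, 0.1024]
tool_rot: [-3.139, -0.001, 1.472]
contact_force: [-0.1, -0.4, -1.4]
opening: 0.0229
grip_force: 50.0
```

>>> {"fn": "jog_arm", "kwargs": {"plan": [[-0.365,0.685,0,0,-1],[-0.365,0.685,0,0,-1]]}}

```text
time: 11.15
tool_pos: [0.5746, 0.2291, 0.1026]
tool_rot: [-3.14, -0.001, 1.474]
contact_force: [-0.5, 1.1, -1.1]
opening: 0.0227
grip_force: 50.0
```

>>> {"fn": "jog_arm", "kwargs": {"plan": [[-0.365,0.685,0,0,-1],[-0.365,0.685,0,0,-1],[-0.365,0.685,-0.4,0,-1],[-0.365,0.685,-0.4,0,-1],[-0.365,0.685,-0.4,0,-1],[-0.365,0.685,-0.4,0,-1],[-0.365,0.685,-0.4,0,-1]]}}

```text
time: 11.85
tool_pos: [0.5488, 0.2801, 0.072]
tool_rot: [3.14, -0.001, 1.472]
contact_force: [0.1, 0.0, -0.7]
opening: 0.0228
grip_force: 50.0
```

Run:
```python
from h import *
a=cams.read_camera("side")[80:190,220:370];b=cams.read_camera("top")[85:240,70:220]
f=lambda i:cv2.resize(i,None,fx=2.6,fy=2.6,interpolation=cv2.INTER_CUBIC)
a,b=f(a),f(b);c=np.zeros((max(len(a),len(b)),a.shape[1]+b.shape[1],3),np.uint8);c[:len(a),:a.shape[1]]=a;c[:len(b),a.shape[1]:]=b
cv2.imwrite("pics/p2.png",c)
o=readout.observe();print(o["tool_pos"],o["tool_rot"])
```

```text
[0.54844868 0.28020164 0.07164278] [ 3.14018184e+00 -6.48289262e-04  1.47234069e+00]
```

View pics/p2.png

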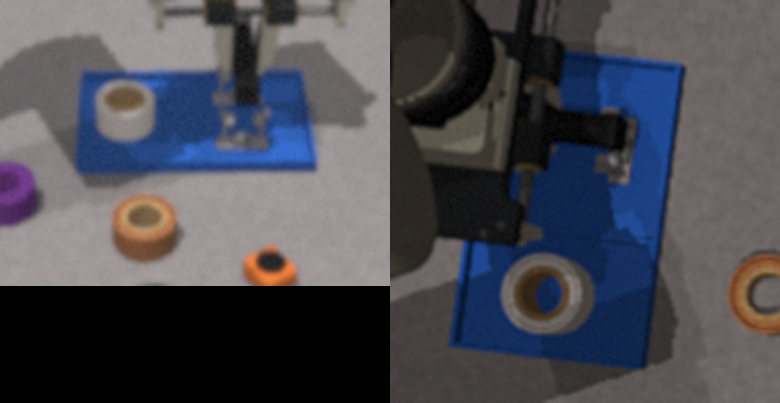

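Run:
```python
from h import *
print("leg end top view", pt("top",(70+230/2.6,85+128/2.6),.082))
for z in(.02,.03,.046): print(z,pt("top",[(157.7,140.9),(121.7,137.3)],z).round(4).tolist())
t=np.radians(84.4);print("expected end",np.array([.5484,.2802])-.065*np.array([np.cos(t),np.sin(t)]),"expected jaw",np.array([.548,.2805])-.036*np.array([np.cos(t),np.sin(t)]))
print("side jaws mid",pt("side",(220+245/2.6,80+112/2.6),.044),"leg",pt("side",(220+246/2.6,80+100/2.6),.072))
im=cv2.imread("pics/top0.png")[115:160,105:175]
cv2.imwrite("pics/c3.png",cv2.resize(im,None,fx=10,fy=10,interpolation=cv2.INTER_CUBIC))
```

```text
leg end top view [[0.54418793 0.22217885]]
0.02 [[0.5447, 0.243], [0.5507, 0.3159]]
0.03 [[0.5426, 0.2398], [0.5485, 0.3118]]
0.046 [[0.5393, 0.2347], [0.5451, 0.3051]]
expected end [0.54205711 0.21551022] expected jaw [0.54448702 0.24467181]
side jaws mid [[0.54939084 0.23942622]] leg [[0.54558294 0.2223862 ]]
```

View pics/c3.png

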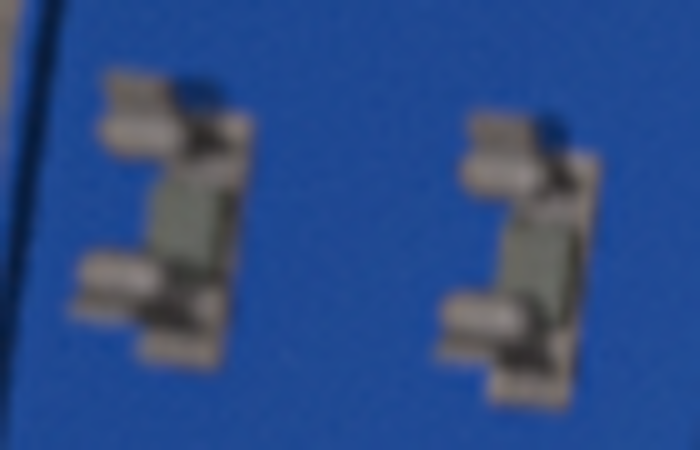

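The crop shows both jaw pairs: saddles at (538,265) and (187,222), with the jaw lips' midpoints at about (490,243) and (130,202).

Run:
```python
from h import *
for z in(.010,.014): 
  p=pt("top",[(158.8,141.5),(123.7,137.2)],z);print(z,p.round(4).tolist(),p.mean(0),np.linalg.norm(p[0]-p[1]))
for z in(.035,.044): 
  p=pt("top",[(154,139.3),(118,135.2)],z);print(z,p.round(4).tolist(),p.mean(0),np.linalg.norm(p[0]-p[1]))
```

```text
0.01 [[0.5456, 0.244], [0.5531, 0.316]] [0.54936107 0.27999654] 0.072446658547799
0.014 [[0.5447, 0.2427], [0.5523, 0.3144]] [0.54851335 0.27853685] 0.0720756799771783
0.035 [[0.5446, 0.2456], [0.5515, 0.3172]] [0.54805638 0.28143967] 0.07193392431051633
0.044 [[0.5427, 0.2427], [0.5495, 0.3134]] [0.54610149 0.27802962] 0.07107772794712044
```

>>> {"fn": "jog_arm", "kwargs": {"plan": [[0,0,-0.2,0,-1],[0,0,-0.35,0,-1],[0,0,-0.42,0,-1],[0,0,-0.46,0,-1],[0,0,-0.5,0,-1],[0,0,-0.54,0,-1],[0,0,-0.58,0,-1],[0,0,-0.62,0,-1],[0,0,-0.62,0,-1]], "squeeze": 60}}

```text
time: 12.85
tool_pos: [0.5494, 0.281, 0.0228]
tool_rot: [3.138, -0.002, 1.473]
contact_force: [1.4, 0.6, 4.9]
opening: 0.0228
grip_force: 60.0
```

>>> {"fn": "jog_arm", "kwargs": {"plan": [[0,0,-0.03,0,-1],[0,0,-0.06,0,-1],[0,0,-0.08,0,-1],[0,0,-0.1,0,-1],[0,0,-0.1,0,-1],[0,0,-0.1,0,-1]]}}

```text
time: 13.45
tool_pos: [0.5489, 0.2807, 0.0164]
tool_rot: [3.138, -0.001, 1.473]
contact_force: [-4.6, -3.1, 21.5]
opening: 0.0225
grip_force: 60.0
```

Run:
```python
from h import *
a=cams.read_camera("side")[80:190,220:370]
cv2.imwrite("pics/p4.png",cv2.resize(a,None,fx=5,fy=5,interpolation=cv2.INTER_CUBIC))
```

```text
(no output)
```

View pics/p4.png

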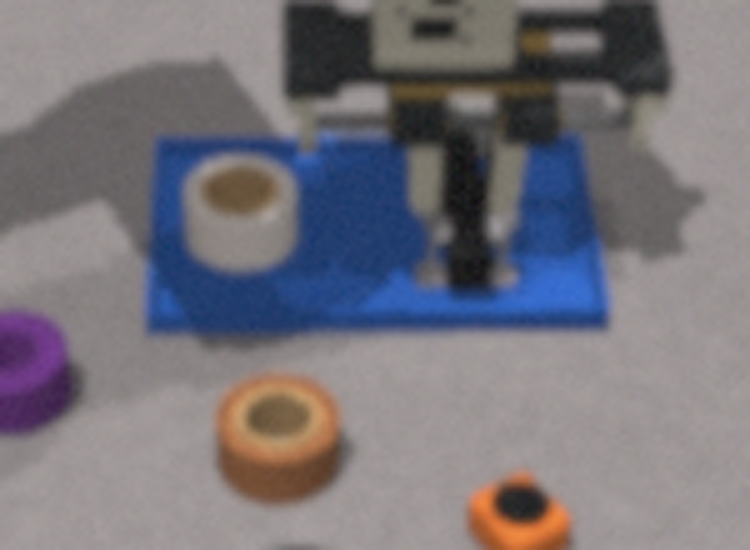

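The leg sits between both jaw pairs (crop about (468,230)) at the seated height, with 21 N of reaction. I'll release it, then probe its top with shut fingers.

>>> {"fn": "jog_arm", "kwargs": {"plan": [[0,0,0,0,0.2],[0,0,0,0,0.2],[0,0,0,0,0.2],[0,0,0.5,0,0.2],[0,0,0.7,0,0.2],[0,0,0.7,0,-1],[0,0,0.7,0,-1],[0,0,0.7,0,-1],[0,0,0.7,0,-1],[0,0,0.7,0,-1],[0,0,0.7,0,-1]], "squeeze": 25}}

```text
time: 14.6
tool_pos: [0.5475, 0.2803, 0.0686]
tool_rot: [-3.141, 0.0, 1.473]
contact_force: [-0.2, 0.3, -0.4]
opening: 0.0113
grip_force: 0.0
```

>>> {"fn": "jog_arm", "kwargs": {"plan": [[0,0,-0.2,0,-1],[0,0,-0.32,0,-1],[0,0,-0.36,0,-1],[0,0,-0.38,0,-1],[0,0,-0.4,0,-1],[0,0,-0.4,0,-1]]}}

```text
time: 15.2
tool_pos: [0.5484, 0.2803, 0.0382]
tool_rot: [3.14, -0.0, 1.473]
contact_force: [-1.4, -1.4, 3.6]
opening: 0.0005
grip_force: 1.6
```

>>> {"fn": "jog_arm", "kwargs": {"plan": [[0,0,-0.02,0,-1],[0,0,-0.03,0,-1],[0,0,-0.03,0,-1],[0,0,-0.03,0,-1]]}}

```text
time: 15.6
tool_pos: [0.5499, 0.2802, 0.0379]
tool_rot: [3.136, -0.001, 1.473]
contact_force: [-2.0, -3.5, 15.6]
opening: 0.0003
grip_force: 7.6
```

The leg's top reads 38 mm under 15.6 N, so it is fully seated. Next is the oak roll.

>>> {"fn": "jog_arm", "kwargs": {"plan": [[0,0,0.5,0,-1],[0,0,1,0,-1],[0,0,1,-0.5,0.65],[0,0,1,-0.921,0.65],[0,0,1,-0.921,0.65],[0,0,1,-0.921,0.65],[0,0,1,-0.921,0.65],[0,0,1,-0.921,0.65],[0,0,1,-0.921,0.65],[0,0,1,-0.921,0.65],[0,0,1,-0.921,0.65],[0,0,1,-0.921,0.65]]}}

```text
time: 16.8
tool_pos: [0.5479, 0.2806, 0.1151]
tool_rot: [-3.141, -0.001, 0.021]
contact_force: [0.2, -0.4, 0.3]
opening: 0.0741
grip_force: 0.0
```

>>> {"fn": "jog_arm", "kwargs": {"plan": [[-0.725,-0.988,0,0,0.65],[-0.725,-0.988,0,0,0.65],[-0.725,-0.988,0,0,0.65]]}}

```text
time: 17.1
tool_pos: [0.4846, 0.1978, 0.1138]
tool_rot: [3.139, 0.007, 0.025]
contact_force: [0.8, -0.1, -0.4]
opening: 0.0758
grip_force: 0.0
```

>>> {"fn": "jog_arm", "kwargs": {"plan": [[-0.725,-0.988,0,0,0.65],[-0.725,-0.988,0,0,0.65],[-0.725,-0.988,0,0,0.65],[-0.725,-0.988,-0.6,0,0.65],[-0.725,-0.988,-0.6,0,0.65],[-0.725,-0.988,-0.6,0,0.65],[-0.725,-0.988,-0.6,0,0.65],[-0.725,-0.988,-0.6,0,0.65]]}}

```text
time: 17.9
tool_pos: [0.433, 0.1228, 0.0683]
tool_rot: [-3.141, -0.003, 0.027]
contact_force: [0.4, 0.5, -1.4]
opening: 0.0756
grip_force: 0.0
```

Run:
```python
from h import *
a=cams.read_camera("side")[80:230,200:370]
cv2.imwrite("pics/p5.png",cv2.resize(a,None,fx=4,fy=4,interpolation=cv2.INTER_CUBIC))
o=readout.observe();print(o["tool_pos"],o["tool_rot"])
```

```text
[0.43276134 0.12270107 0.06810078] [-3.14142438e+00 -2.70509432e-03  2.69778132e-02]
```

View pics/p5.png

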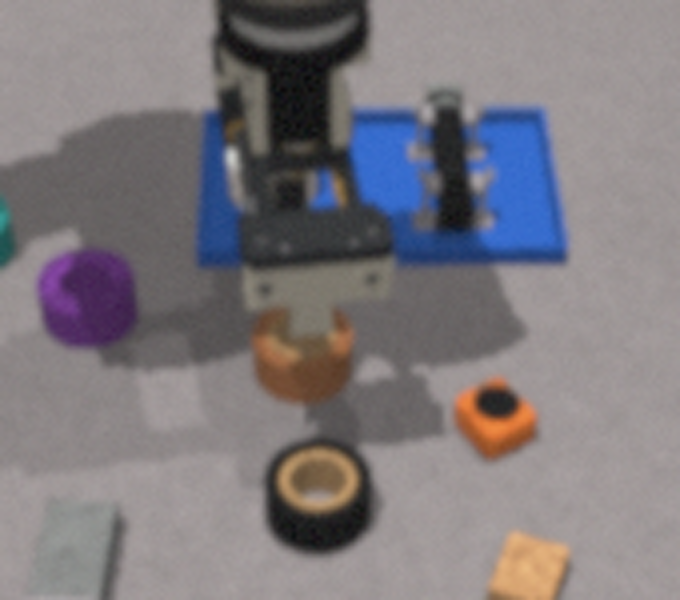

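The leg is seated level in both jaw pairs (crop about (455,170)), and the gripper is centred over the oak roll (300,345).

>>> {"fn": "jog_arm", "kwargs": {"plan": [[0,0,-0.4,0,0.65],[0,0,-0.69,0,0.65],[0,0,-0.69,0,0.65],[0,0,-0.69,0,0.65],[0,0,-0.69,0,-1],[0,0,-0.69,0,-1],[0,0,-0.69,0,-1],[0,0,-0.69,0,-1],[0,0,-0.69,0,-1],[0,0,-0.69,0,-1],[0,0,-0.69,0,-1]]}}

```text
time: 19.05
tool_pos: [0.4326, 0.1224, 0.0126]
tool_rot: [-3.142, -0.002, 0.027]
contact_force: [-2.1, 0.2, 7.0]
opening: 0.0596
grip_force: 25.0
```

>>> {"fn": "jog_arm", "kwargs": {"plan": [[0,0,0,0,-1],[0,0,0.4,0,-1],[0,0,1,0,-1],[0,0,1,0,-1],[0,0,1,0,-1]]}}

```text
time: 19.55
tool_pos: [0.4323, 0.1224, 0.0925]
tool_rot: [-3.141, -0.003, 0.026]
contact_force: [0.2, 0.1, -0.6]
opening: 0.0596
grip_force: 25.0
```

>>> {"fn": "jog_arm", "kwargs": {"plan": [[0,-0.878,0,0,-1],[0,-0.878,0,0,-1],[0,-0.878,0,0,-1]]}}

```text
time: 19.85
tool_pos: [0.4308, 0.0503, 0.0902]
tool_rot: [3.141, 0.003, 0.024]
contact_force: [-0.1, -0.7, -1.5]
opening: 0.0599
grip_force: 25.0
```

>>> {"fn": "jog_arm", "kwargs": {"plan": [[0,-0.878,0,0,-1],[0,-0.878,0,0,-1],[0,-0.878,0,0,-1]]}}

```text
time: 20.15
tool_pos: [0.4313, -0.0193, 0.0905]
tool_rot: [-3.141, 0.002, 0.024]
contact_force: [0.8, -0.1, -1.1]
opening: 0.06
grip_force: 25.0
```

>>> {"fn": "jog_arm", "kwargs": {"plan": [[0,-0.878,0,0,-1],[0,-0.878,0,0,-1],[0,-0.878,0,0,-1]]}}

```text
time: 20.45
tool_pos: [0.4318, -0.089, 0.0908]
tool_rot: [-3.141, 0.001, 0.024]
contact_force: [-0.8, -0.3, -0.6]
opening: 0.0598
grip_force: 25.0
```

>>> {"fn": "jog_arm", "kwargs": {"plan": [[0,-0.878,0,0,-1],[0,-0.878,0,0,-1],[0,-0.878,0,0,-1]]}}

```text
time: 20.75
tool_pos: [0.4321, -0.159, 0.091]
tool_rot: [-3.141, 0.0, 0.024]
contact_force: [0.4, 1.6, -0.8]
opening: 0.06
grip_force: 25.0
```

>>> {"fn": "jog_arm", "kwargs": {"plan": [[0,-0.878,0,0,-1],[0,-0.878,0,0,-1],[0,-0.878,0,0,-1]]}}

```text
time: 21.05
tool_pos: [0.4322, -0.2289, 0.091]
tool_rot: [-3.141, 0.0, 0.025]
contact_force: [-0.1, 0.8, -0.1]
opening: 0.0597
grip_force: 25.0
```

>>> {"fn": "jog_arm", "kwargs": {"plan": [[-0.075,-0.878,0,0,-1],[-0.075,-0.878,0,0,-1],[-0.075,-0.878,0,0,-1],[-0.075,-0.878,0,0,-1],[-0.075,-0.878,0,0,-1]]}}

```text
time: 21.55
tool_pos: [0.4259, -0.2966, 0.0912]
tool_rot: [-3.14, 0.001, 0.028]
contact_force: [-0.4, 0.2, -1.4]
opening: 0.0599
grip_force: 25.0
```

>>> {"fn": "jog_arm", "kwargs": {"plan": [[0,0,-0.5,0,-1],[0,0,-0.8,0,-1],[0,0,-0.93,0,-1],[0,0,-0.93,0,-1],[0,0,-0.93,0,-1],[0,0,-0.93,0,0.65],[0,0,-0.93,0,0.65],[0,0,-0.93,0,0.65],[0,0,-0.93,0,0.65]]}}

```text
time: 22.45
tool_pos: [0.4259, -0.2992, 0.0174]
tool_rot: [3.141, -0.0, 0.026]
contact_force: [-0.2, 0.5, 0.2]
opening: 0.0753
grip_force: 0.0
```

>>> {"fn": "jog_arm", "kwargs": {"plan": [[0,0,0.4,0,0.65],[0,0,0.9,0,0.65],[0,0,0.9,0,0.65]]}}

```text
time: 22.75
tool_pos: [0.4281, -0.3013, 0.0938]
tool_rot: [3.135, -0.007, 0.026]
contact_force: [0.2, -0.1, 0.2]
opening: 0.0756
grip_force: 0.0
```

>>> {"fn": "jog_arm", "kwargs": {"plan": [[0,0.792,0,0.037,0.65],[0,0.792,0,0.037,0.65]], "squeeze": 30}}

```text
time: 22.95
tool_pos: [0.4245, -0.2324, 0.0886]
tool_rot: [-3.139, 0.002, 0.086]
contact_force: [0.0, -0.5, 0.3]
opening: 0.0757
grip_force: 0.0
```

>>> {"fn": "jog_arm", "kwargs": {"plan": [[0,0.792,0,0,0.65],[0,0.792,0,0,0.65]]}}

```text
time: 23.15
tool_pos: [0.4245, -0.1689, 0.0885]
tool_rot: [-3.139, 0.002, 0.086]
contact_force: [-0.3, -0.8, 0.1]
opening: 0.0755
grip_force: 0.0
```

>>> {"fn": "jog_arm", "kwargs": {"plan": [[0.106,0.792,0,0,0.65],[0.106,0.792,0,0,0.65],[0.106,0.792,0,0,0.65],[0.106,0.792,-0.3,0,0.65],[0.106,0.792,-0.3,0,0.65],[0.106,0.792,-0.3,0,0.65],[0.106,0.792,-0.3,0,0.65]]}}

```text
time: 23.85
tool_pos: [0.4346, -0.1099, 0.0657]
tool_rot: [3.141, -0.001, 0.084]
contact_force: [-0.6, 0.2, 0.3]
opening: 0.076
grip_force: 0.0
```

Run:
```python
from h import *
a=cams.read_camera("side")[200:410,220:440]
cv2.imwrite("pics/p6.png",cv2.resize(a,None,fx=2.8,fy=2.8,interpolation=cv2.INTER_CUBIC))
o=readout.observe();print(o["tool_pos"],o["tool_rot"])
```

```text
[ 0.43468563 -0.10980676  0.06574842] [ 3.14090501e+00 -9.70661207e-04  8.36970517e-02]
```

View pics/p6.png

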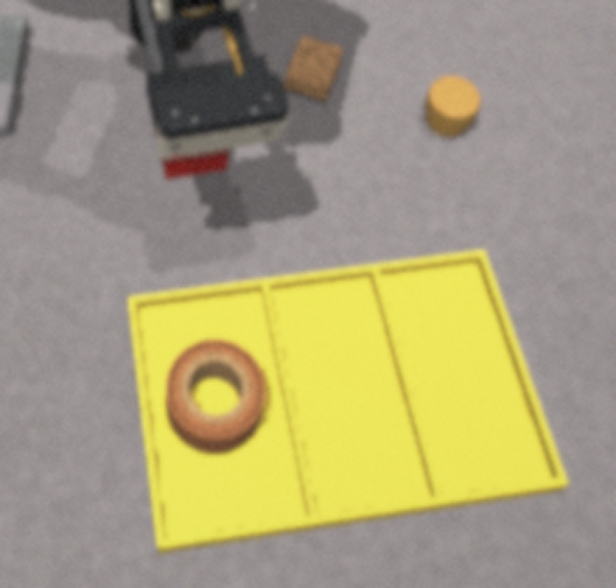

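The oak roll lies flat in the wide bay (crop (215,395)), and the gripper is over the red box (197,165).

>>> {"fn": "jog_arm", "kwargs": {"plan": [[0,0.01,-0.4,0,0.65],[0,0.01,-0.69,0,0.65],[0,0.01,-0.69,0,0.65],[0,0.01,-0.69,0,0.65],[0,0.01,-0.69,0,-1],[0,0.01,-0.69,0,-1],[0,0.01,-0.69,0,-1],[0,0.01,-0.69,0,-1],[0,0.01,-0.69,0,-1],[0,0.01,-0.69,0,-1],[0,0.01,-0.69,0,-1],[0,0.01,-0.69,0,-1]]}}

```text
time: 25.1
tool_pos: [0.4348, -0.1086, 0.0105]
tool_rot: [3.141, -0.001, 0.085]
contact_force: [-0.2, -1.8, 5.8]
opening: 0.046
grip_force: 30.0
```

>>> {"fn": "jog_arm", "kwargs": {"plan": [[0,0,0,0,-1],[0,0,0.4,0,-1],[0,0,1,0,-1],[0,0,1,0,-1]]}}

```text
time: 25.5
tool_pos: [0.4372, -0.1093, 0.0944]
tool_rot: [3.137, -0.008, 0.085]
contact_force: [-0.8, -1.0, -1.2]
opening: 0.046
grip_force: 30.0
```

>>> {"fn": "jog_arm", "kwargs": {"plan": [[0.304,-0.788,0,-0.037,-1],[0.304,-0.788,0,-0.037,-1],[0.304,-0.788,0,-0.037,-1]]}}

```text
time: 25.8
tool_pos: [0.4591, -0.1731, 0.0893]
tool_rot: [3.141, -0.0, 0.024]
contact_force: [0.1, 1.1, -0.9]
opening: 0.0455
grip_force: 30.0
```

>>> {"fn": "jog_arm", "kwargs": {"plan": [[0.304,-0.788,0,0,-1],[0.304,-0.788,0,0,-1],[0.304,-0.788,0,0,-1]]}}

```text
time: 26.1
tool_pos: [0.4829, -0.2352, 0.0889]
tool_rot: [-3.141, 0.001, 0.025]
contact_force: [-0.2, 0.3, -1.7]
opening: 0.0456
grip_force: 30.0
```

>>> {"fn": "jog_arm", "kwargs": {"plan": [[0.304,-0.788,0,0,-1],[0.304,-0.788,0,0,-1],[0.304,-0.788,0,0,-1],[0.304,-0.788,0,0,-1],[0.304,-0.788,0,0,-1]]}}

```text
time: 26.6
tool_pos: [0.5064, -0.2951, 0.0895]
tool_rot: [-3.14, 0.002, 0.028]
contact_force: [0.1, 0.7, -0.0]
opening: 0.0458
grip_force: 30.0
```

>>> {"fn": "jog_arm", "kwargs": {"plan": [[0,0,-0.5,0,-1],[0,0,-0.8,0,-1],[0,0,-0.93,0,-1],[0,0,-0.93,0,-1],[0,0,-0.93,0,-1],[0,0,-0.93,0,0.4],[0,0,-0.93,0,0.4],[0,0,-0.93,0,0.4],[0,0,-0.93,0,0.4]]}}

```text
time: 27.5
tool_pos: [0.5073, -0.2975, 0.0158]
tool_rot: [3.141, -0.0, 0.026]
contact_force: [0.1, 0.5, -0.9]
opening: 0.064
grip_force: 0.0
```

>>> {"fn": "jog_arm", "kwargs": {"plan": [[0,0,0.4,0,0.4],[0,0,0.9,0,0.4],[0,0,0.9,0,0.4]]}}

```text
time: 27.8
tool_pos: [0.5099, -0.2994, 0.0929]
tool_rot: [3.135, -0.008, 0.026]
contact_force: [1.1, -0.1, -0.0]
opening: 0.0641
grip_force: 0.0
```

>>> {"fn": "jog_arm", "kwargs": {"plan": [[0.496,0.792,0,0,0.4],[0.496,0.792,0,0,0.4]], "squeeze": 25}}

```text
time: 28.0
tool_pos: [0.5478, -0.2324, 0.0878]
tool_rot: [-3.141, -0.001, 0.026]
contact_force: [-0.1, -0.6, 0.1]
opening: 0.0641
grip_force: 0.0
```

>>> {"fn": "jog_arm", "kwargs": {"plan": [[0.496,0.792,0,0,0.4],[0.496,0.792,0,0,0.4]]}}

```text
time: 28.2
tool_pos: [0.5878, -0.1678, 0.0873]
tool_rot: [-3.141, -0.0, 0.028]
contact_force: [-0.0, 0.2, -0.6]
opening: 0.0641
grip_force: 0.0
```

>>> {"fn": "jog_arm", "kwargs": {"plan": [[0.496,0.792,0,0,0.4],[0.496,0.792,0,0,0.4],[0.496,0.792,0,0,0.4],[0.496,0.792,-0.3,0,0.4],[0.496,0.792,-0.3,0,0.4],[0.496,0.792,-0.3,0,0.4],[0.496,0.792,-0.3,0,0.4]]}}

```text
time: 28.9
tool_pos: [0.6265, -0.1082, 0.0644]
tool_rot: [3.141, -0.001, 0.025]
contact_force: [0.8, -0.3, 0.7]
opening: 0.064
grip_force: 0.0
```

Run:
```python
from h import *
a=cams.read_camera("side")[180:410,220:460]
cv2.imwrite("pics/p7.png",cv2.resize(a,None,fx=2.5,fy=2.5,interpolation=cv2.INTER_CUBIC))
o=readout.observe();print(o["tool_pos"],o["tool_rot"])
```

```text
[ 0.62658817 -0.10808811  0.06454661] [ 3.14100761e+00 -1.38922042e-03  2.55876730e-02]
```

View pics/p7.png

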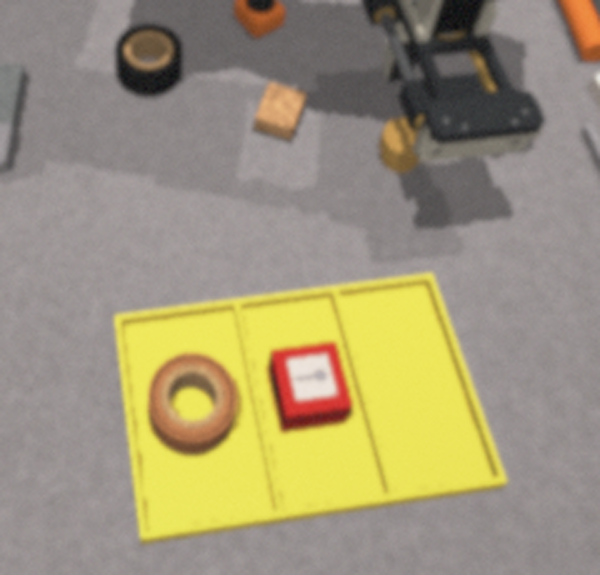

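Run:
```python
from h import *
c=cams.calibration("side");T=np.linalg.inv(c["world_from_camera"])
for p in[(.626,-.108,.034),(.626,-.17,.13),(.434,-.108,.034),(.434,-.17,.13)]:
    q=(T@np.r_[p,1])[:3]; u=(c["K"]@(q/q[2]))[:2]; print(p,u,"p7",(u-[220,180])*2.5)
```

```text
(0.626, -0.108, 0.034) [379.6476724  232.56581962] p7 [399.11918101 131.41454905]
(0.626, -0.17, 0.13) [400.63875542 229.54442668] p7 [451.59688854 123.86106671]
(0.434, -0.108, 0.034) [285.58289833 241.39453668] p7 [163.95724582 153.4863417 ]
(0.434, -0.17, 0.13) [290.43691672 239.86259293] p7 [176.0922918  149.65648233]
```

The knob's predicted pixel, (399,131) in the crop, matches the picture. The box stands in the middle bay at (312,385).

>>> {"fn": "jog_arm", "kwargs": {"plan": [[0,0,-0.4,0,0.4],[0,0,-0.67,0,0.4],[0,0,-0.67,0,0.4],[0,0,-0.67,0,0.4],[0,0,-0.67,0,-1],[0,0,-0.67,0,-1],[0,0,-0.67,0,-1],[0,0,-0.67,0,-1],[0,0,-0.67,0,-1],[0,0,-0.67,0,-1],[0,0,-0.67,0,-1],[0,0,-0.67,0,-1]]}}

```text
time: 30.15
tool_pos: [0.6267, -0.1075, 0.0107]
tool_rot: [3.141, -0.001, 0.027]
contact_force: [-1.1, -1.1, 5.3]
opening: 0.0373
grip_force: 25.0
```

>>> {"fn": "jog_arm", "kwargs": {"plan": [[0,0,0,0,-1],[0,0,0.4,0,-1],[0,0,1,0,-1],[0,0,1,0,-1]]}}

```text
time: 30.55
tool_pos: [0.6299, -0.1082, 0.0963]
tool_rot: [3.138, -0.011, 0.027]
contact_force: [0.4, -0.5, -1.3]
opening: 0.0376
grip_force: 25.0
```

>>> {"fn": "jog_arm", "kwargs": {"plan": [[-0.185,-0.788,0,0,-1],[-0.185,-0.788,0,0,-1],[-0.185,-0.788,0,0,-1]]}}

```text
time: 30.85
tool_pos: [0.6104, -0.1725, 0.089]
tool_rot: [-3.141, 0.001, 0.023]
contact_force: [-0.4, 0.6, -1.1]
opening: 0.0375
grip_force: 25.0
```

>>> {"fn": "jog_arm", "kwargs": {"plan": [[-0.185,-0.788,0,0,-1],[-0.185,-0.788,0,0,-1],[-0.185,-0.788,0,0,-1]]}}

```text
time: 31.15
tool_pos: [0.596, -0.2347, 0.0891]
tool_rot: [-3.141, 0.001, 0.024]
contact_force: [0.3, 0.5, -1.7]
opening: 0.0371
grip_force: 25.0
```

>>> {"fn": "jog_arm", "kwargs": {"plan": [[-0.185,-0.788,0,0,-1],[-0.185,-0.788,0,0,-1],[-0.185,-0.788,0,0,-1],[-0.185,-0.788,0,0,-1],[-0.185,-0.788,0,0,-1]]}}

```text
time: 31.65
tool_pos: [0.5823, -0.2945, 0.0897]
tool_rot: [-3.141, 0.0, 0.028]
contact_force: [0.7, 0.3, -0.5]
opening: 0.0372
grip_force: 25.0
```

>>> {"fn": "jog_arm", "kwargs": {"plan": [[0,0,-0.5,0,-1],[0,0,-0.8,0,-1],[0,0,-0.93,0,-1],[0,0,-0.93,0,-1],[0,0,-0.93,0,-1],[0,0,-0.93,0,0.4],[0,0,-0.93,0,0.4],[0,0,-0.93,0,0.4],[0,0,-0.93,0,0.4]]}}

```text
time: 32.55
tool_pos: [0.582, -0.2965, 0.0158]
tool_rot: [3.141, -0.0, 0.026]
contact_force: [-0.5, -1.1, -0.1]
opening: 0.0625
grip_force: 0.0
```

>>> {"fn": "jog_arm", "kwargs": {"plan": [[0,0,0.4,0,0.4],[0,0,1,0,0.4],[0,0,1,0,0.4]]}}

```text
time: 32.85
tool_pos: [0.5853, -0.2986, 0.1028]
tool_rot: [3.134, -0.01, 0.026]
contact_force: [1.7, -0.4, 0.1]
opening: 0.0642
grip_force: 0.0
```

>>> {"fn": "jog_arm", "kwargs": {"plan": [[-0.5,1,1,0,0.4],[-0.5,1,1,0,0.4],[-0.5,1,1,0,0.4]]}}

```text
time: 33.15
tool_pos: [0.5417, -0.2145, 0.1785]
tool_rot: [3.14, -0.003, 0.027]
contact_force: [-0.2, 0.2, -0.3]
opening: 0.0641
grip_force: 0.0
```

>>> {"fn": "jog_arm", "kwargs": {"plan": [[-0.7,1,0.2,0,0.4],[-0.7,1,0.2,0,0.4],[-0.7,1,0.2,0,0.4],[-0.7,1,0.2,0,0.4]]}}

```text
time: 33.55
tool_pos: [0.486, -0.136, 0.1923]
tool_rot: [3.141, -0.002, 0.028]
contact_force: [-0.6, 0.4, 0.5]
opening: 0.0642
grip_force: 0.0
```

Run:
```python
from h import *
cv2.imwrite("pics/p8.png",cv2.resize(cams.read_camera("side"),None,fx=1.42,fy=1.42))
cv2.imwrite("pics/p9.png",cv2.resize(cams.read_camera("top"),None,fx=1.42,fy=1.42))
```

```text
(no output)
```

View pics/p8.png

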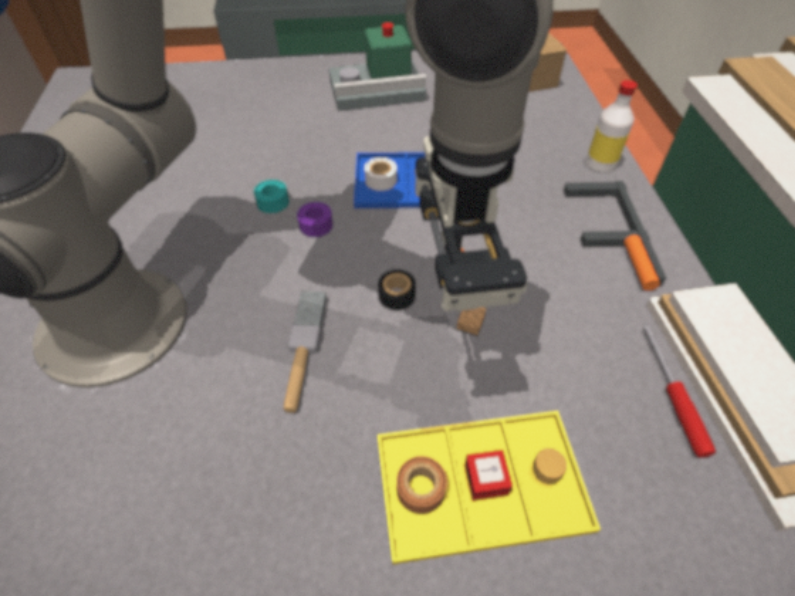

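View pics/p9.png

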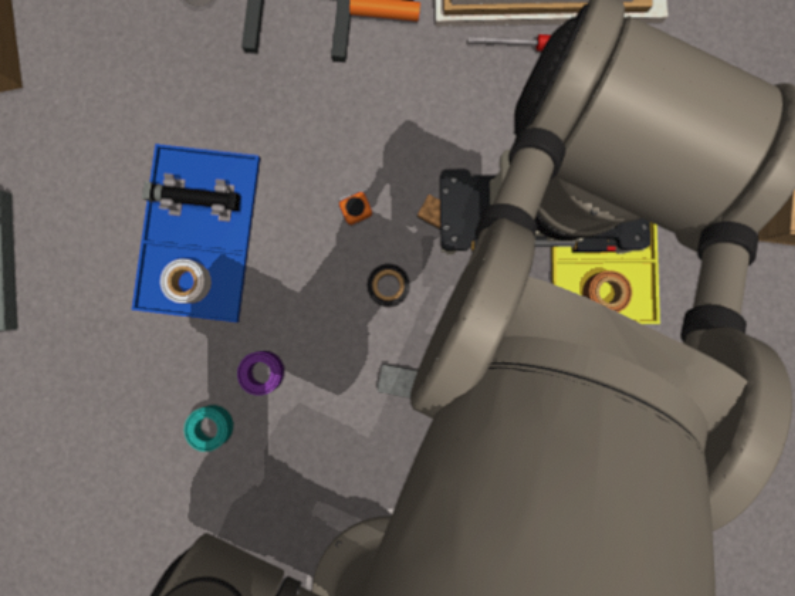

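Both kits are made up. The white roll is at (183,281) and the leg is centred in the clip at (195,193). The oak roll, box and knob are each in their bays in the side view, the black roll is untouched, and the arm is clear.

```bash
python3 -c "
from cell import ticket
print(ticket.hand_in())"
```

```text
the job is handed in; nothing more can be done
None
```

Both kits are made up as asked and in the order asked, the black roll was left where it lay, and the job was handed in at about 34 s of robot time; no verdict was returned.

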